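Free the lens from the dead curing unit

TASK

The lens curing unit has lost power with a customer's lens shut inside. Take the bare steel pin from the tool block and push it down through the hole in the unit's top to trip the hidden latch so that the tray springs out, then stand the pin back in an empty hole of the block. Draw the tray fully out by its bar pull, lay the lens flat in the empty bay of the job tray beside the customer's spectacles, without dropping it and without disturbing the spectacles or the other tools in the block, and push the empty tray shut until it latches.

Things in the scene. Friction and masses are not known exactly. Their poses are not given: they have to be found in the camera images.
- unit: The lens curing unit: grey sheet-metal case fixed to the bench, 165 mm deep (x) x 180 wide (y) x 84 high, a sliding tray low in its front; origin at the middle of its underside; the tray slides out along -x. To its right stands a machine with a control box 0.25 m high (room x 0.54 to 0.67, y 0.02 to 0.17; the machine fills the bench behind and right of it): carry things round in front.
- release_hole (a point): Centre of the 15 mm round access hole, ringed by a steel eyelet, in the unit's top cover; on the cover's upper face, 84 mm above the bench. z points up, x from the unit's front to its back. The cover is 4 mm thick. The flat pad of the sprung rocker latch waits 34 mm below this point.
- latch (a joint): Angle of the hidden rocker latch, rad: 0 at rest (holds the tray if shut), frees the tray at about 0.17, stop at 0.27; a spring returns it. Its pad under the hole takes about 3 to 8 N to push, frees the tray after about 6 mm and stops at about 9 mm.
- tray (a joint): How far the tray stands out, m: about 0.001 shut and latched; springs to about 0.03 when the latch is tripped; 0.11 at the stop, fully out. It stays where it is left beyond 0.03 (1 N friction). To shut it, push against the ejector (8 to 12 N) to its inner stop, -0.003, and let go: the latch snaps in by itself.
- tray_pull (a point): Middle of the tray's bar pull, a level steel bar 8 mm thick, 84 mm wide (along y), 36 mm above the bench; it moves with the tray. Axes as those of the release hole. The tray's front panel (166 mm wide, top edge 50 mm above the bench) lies 38 mm behind the bar's centre line (towards +x), 34 mm clear of the bar.
- lens_nest (a point): Where the lens lies in the tray, on the pan's floor, 20 mm above the bench, 94 mm behind the bar pull. Axes as the release hole's. The pan is 144 mm wide inside (y), its walls 14 mm high; two ribs 4 mm high and 34 mm long stop the lens along x, so take it across y. With the tray fully out this is 62 mm in front of the unit's face.
- lens_center (a point): Centre of the customer's lens blank: a clear round disc, 53 mm in diameter, 7 mm thick, 20 g; z is its axis. It starts shut inside the unit, flat in the tray.
- pin_mid (a point): Middle of the bare steel pin (a turned mandrel), 158 mm long, 8 mm thick, 58 g, upright in one of the tool block's holes; its own y axis runs upward along it. To the fingers it is an 8 mm square bar with flats parallel to the block's sides. It stands on its hole's floor: its middle is 89 mm, its top 168 mm above the bench.
- block: Wooden tool block fixed to the bench, 45 mm (x) x 130 (y) x 65 high; origin at the middle of its underside. Three 15 mm holes, 55 mm deep and slightly countersunk, on its middle line at y = -40, 0 and +40 mm; the pin, a pencil and a needle file stand in them in any order.
- pencil_mid (a point): Middle of the carpenter's pencil (136 x 8 mm) that stands in the block, its top 146 mm above the bench; leave it there.
- file_mid (a point): Middle of the needle file (155 mm long) that stands in the block, its wooden handle (12 mm thick) up, the top 166 mm above the bench; leave it there.
- job_tray: Shallow grey plastic job tray fixed to the bench, 100 mm (x) x 265 (y), walls 24 mm high, 3 mm thick, floor 6 mm; origin at the middle of its underside. A divider 22 mm high at y = +7.5 mm parts it into a bay with the spectacles (towards -y) and an empty bay (towards +y).
- lens_bay (a point): Centre of the empty bay's floor in the job tray, 6 mm above the bench; the bay is 94 mm (x) by 120 mm (y) inside, its walls 18 mm above its floor. Axes as those of the job tray.
- frame: The customer's folded tortoise spectacles, 130 x 45 x 14 mm, in their bay of the job tray; origin under their middle.

How it is judged:
By the outcome, as a careful person would: the job done as asked, in the order asked, and still so for the second after the job is handed in, with the robot touching nothing.
It also fails if it takes over 72 s, if anything falls off the work surface, if the arm or the gripper's body presses on something with over 40 N, if the wrist force passes 120 N, or if a joint passes its speed limit or range.

ROBOT

A 7-joint arm with a two-finger parallel gripper is mounted at the origin on a cart in front of the work surface, level with it; the furniture and walls round the work are solid. World frame = base frame: x ahead of the robot, y to its left, z up, the work surface at z = 0. Lengths are in m, angles in rad, forces in N, time in s.
With the tool pointing down it reaches from about 0.35 to 0.9 m from the base axis. Payload 19.9 kg.
Tool frame: the origin (TCP) lies between the finger pads; the fingertips stand 19 mm ahead of it and the grasp point (between the pads) is the TCP; z points along the fingers, y is the direction in which the jaws open and shut (so a half turn about z gives the same grasp; the last joint's range is limited). The gripper opens to 94 mm and grips with 3 to 60 N. Pads are 16 mm wide; open, the fingers measure 119 mm over their backs; the gripper's body (75 mm by 177 mm) begins 78 mm behind the grasp point.
Start: joints at [-1.325, 0.417, -0.01, 1.614, 0.005, 1.111, -0.053], TCP at [0.177, 0.599, 0.187] pointing down, gripper open.
Joint ranges: [-2.81, 2.81], [-0.39, 2.02], [-1.27, 1.25], [0.06, 2.57], [-1.19, 4.33], [0.19, 2], [-2.82, 2.82]. Speed limits (rad/s): [1.89, 1.89, 2.39, 2.39, 3.01, 3.01, 3.01].

INTERFACE

Orientations are given as a 3x3 rotation matrix whose columns are the frame's x, y, z axes.
In Python, from rig import robot gives the robot as it stands. Calls block until the motion is done:
- robot.move_ptp(position, orientation): joint-space move of the TCP to a pose.
- robot.move_linear(position, velocity=0.15, frame=None, threshold=None): straight line of the TCP; frame=None keeps the orientation; velocity is the mean speed in m/s. With threshold (N) it stops when the force on the tool has changed by that much, and returns True; else False.
- robot.goto_joints(angles): joint-space move.
- robot.gripper_to(opening): finger opening in m; the grip force is fixed at half the most; returns when the fingers have stopped.
- robot.pause(seconds).
- robot.ik(position, orientation): joint angles nearest the present ones, or None.
- robot.get_state(): the state.
- robot.grab_frame(name): name is "side" or "top"; returns the picture (420x560x3 uint8, red, green, blue); there is no depth.
- robot.camera_info(name): a dict with "fx", "fy", "cx", "cy" (pixels), "rvec" (rotation vector, rad) and "tvec" (3), from world to camera coordinates, as OpenCV has them. Camera axes: x right, y down, z forward; pixel columns grow to the right and rows downward; lengths in m; the calibration is good to about 2 mm. A picture is of the moment at which its call begins. camera_info takes no time and is no camera call.
A pose or a line that the arm cannot do raises robot.PlanningError and nothing moves.
- robot.sign_off(): hands the job in, once; it reports no verdict.
The state is a dict: "time": time; "qpos": joint angles; "joint_vel": joint speeds; "effort": joint torques, N m; "ee_pos": TCP position; "tool_rot": TCP orientation; "force": force on the tool from outside, world axes, zero at the start; "moment": the same for the moment, N m; "opening": finger opening in m.
Only numpy, scipy, OpenCV 4.12 (cv2) and the standard library are available. Lean on these libraries where they do the work, as an engineer would, in place of code of your own. Each camera call takes 0.05 s, during which the arm holds its last target.

## Working session

There is one attempt and no reset: what is moved stays moved. The work goes in short steps, each a Python script; the robot and the scene stay as the last script left them, time stands still between calls to the robot, and variables do not carry over. Pictures are saved under pics/ and viewed, and the job is handed in when it is done.

```bash
ls; mkdir -p pics
python3 - <<'E'
from rig import robot
import cv2
for n in("side","top"):
    im=robot.grab_frame(n); cv2.imwrite(f"pics/{n}0.png",im[:,:,::-1]); print(robot.camera_info(n))
s=robot.get_state(); print(s)
E
```

```text
pics
{'fx': 543.6042957638582, 'fy': 543.6042957638582, 'cx': 273.91887040402787, 'cy': 209.07675775070263, 'rvec': array([ 0.68110602,  2.52800679, -1.31266159]), 'tvec': array([ 0.44604477, -0.07423235,  1.53823976])}
{'fx': 428.8206191344541, 'fy': 428.8206191344541, 'cx': 281.3987244862017, 'cy': 207.9660477589801, 'rvec': array([ 2.15152723, -2.14443153,  0.17834722]), 'tvec': array([-7.46262387e-04,  5.33611685e-01,  1.05475582e+00])}
{'time': 0.1, 'qpos': array([-1.32450577,  0.41788311, -0.010347  ,  1.61407944,  0.0046938 ,
        1.11068915, -0.05302142]), 'joint_vel': array([ 6.55499346e-04, -1.35734373e-03, -5.82799366e-05, -3.57677102e-04,
        9.85363080e-04, -1.14790014e-04, -9.63421593e-05]), 'effort': array([ 2.95027030e-04, -8.52572179e+01,  6.40214179e-01, -4.26691854e+01,
       -4.87719197e-02,  1.64324068e-02,  5.56037912e-05]), 'ee_pos': array([0.17728419, 0.59897713, 0.18662162]), 'tool_rot': array([[-9.58880119e-01,  2.83811314e-01, -2.36335621e-04],
       [ 2.83811406e-01,  9.58879591e-01, -1.00746701e-03],
       [-5.93131332e-05, -1.03311483e-03, -9.99999465e-01]]), 'force': array([ 0.49129369, -0.90994804, -0.62243009]), 'moment': array([-0.03552162,  0.01667178, -0.02089414]), 'opening': 0.09400912371449392}
```

View pics/side0.png

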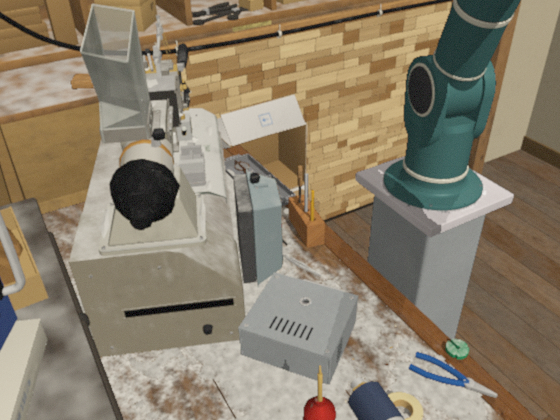

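View pics/top0.png

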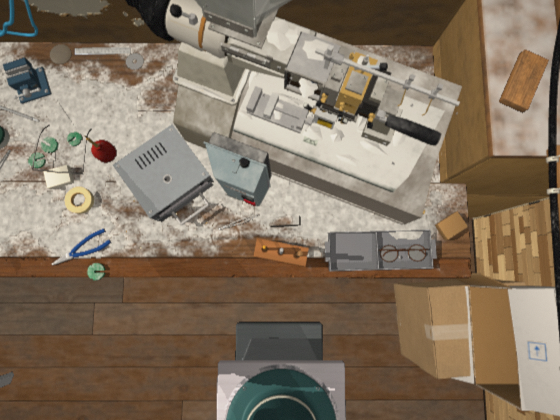

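```bash
cat > h.py <<'E'
import numpy as np, cv2
from rig import robot
def P(n):
    c=robot.camera_info(n); K=np.array([[c['fx'],0,c['cx']],[0,c['fy'],c['cy']],[0,0,1]]); return K,cv2.Rodrigues(c['rvec'])[0],c['tvec']
def proj(n,p):
    K,R,t=P(n); q=K@(R@np.array(p,float)+t); return q[:2]/q[2]
def ray(n,uv):
    K,R,t=P(n); d=R.T@np.linalg.solve(K,[uv[0],uv[1],1.]); return -R.T@t, d/np.linalg.norm(d)
def onz(n,uv,z):
    o,d=ray(n,uv); return o+d*(z-o[2])/d[2]
def tri(a,b): # side,top
    o1,d1=ray("side",a); o2,d2=ray("top",b)
    A=np.stack([d1,-d2],1); s=np.linalg.lstsq(A,o2-o1,rcond=None)[0]
    p,q=o1+s[0]*d1,o2+s[1]*d2; return (p+q)/2,np.linalg.norm(p-q)
def grab(n,f):
    im=robot.grab_frame(n)[:,:,::-1].copy(); cv2.imwrite("pics/"+f+".png",im); return im
def crop(f,x0,y0,x1,y1,s,out):
    im=cv2.imread("pics/"+f+".png")[y0:y1,x0:x1]; cv2.imwrite("pics/"+out+".png",cv2.resize(im,None,fx=s,fy=s,interpolation=cv2.INTER_CUBIC))
E
python3 - <<'E'
from h import *
print(proj("top",[.177,.6,.187]),proj("side",[.177,.6,.187]),-P("top")[1].T@P("top")[2],-P("side")[1].T@P("side")[2])
crop("top0",100,110,240,240,5,"t1"); crop("top0",240,205,440,285,4,"t2"); crop("side0",220,160,370,390,2.6,"s1")
E
```

```text
[ -6.89314153 365.98506656] [613.85088339 281.75410621] [0.36698367 0.01500148 1.1235434 ] [1.00818497 0.91872748 0.84270448]
```

View pics/t1.png

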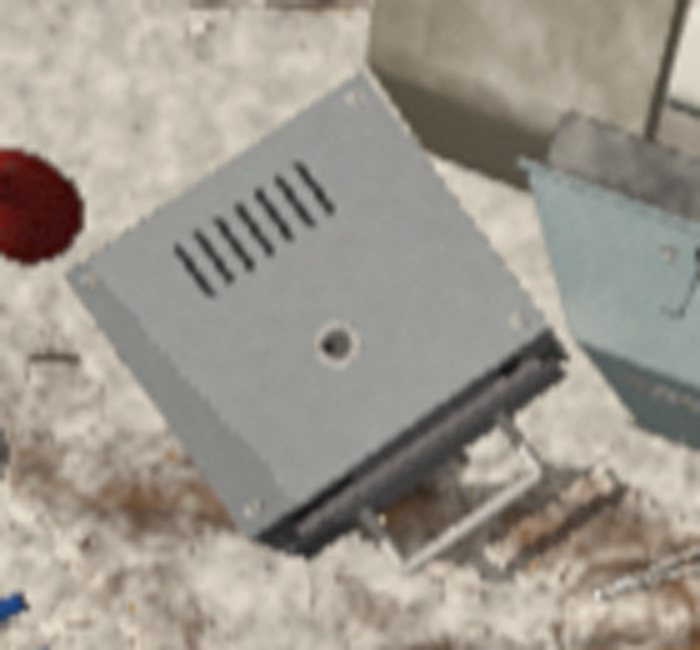

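View pics/t2.png

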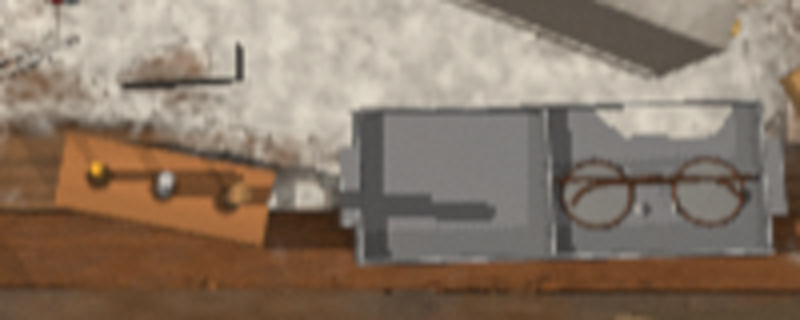

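View pics/s1.png

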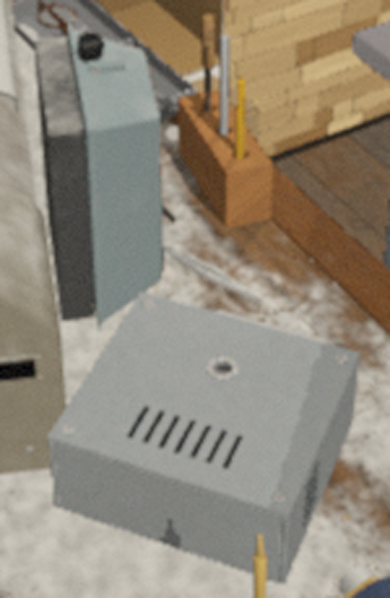

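```bash
cat >> h.py <<'E'
def full(uv,off,s): return ((np.array(uv)+.5)/s-.5)+np.array(off)
E
python3 - <<'E'
from h import *
np.set_printoptions(precision=4,suppress=True)
T=lambda u:full(u,(100,110),5); S=lambda u:full(u,(220,160),2.6); T2=lambda u:full(u,(240,205),4)
# hole by dark centroid / eyelet bright ring
def blob(f,box,fn):
    im=cv2.imread("pics/"+f+".png").astype(float); x0,y0,x1,y1=box; g=im[y0:y1,x0:x1]; m=fn(g)
    ys,xs=np.nonzero(m); return np.array([xs.mean()+x0,ys.mean()+y0]),len(xs)
ht=T((338,344)); hs=S((222,368))
for f,c in(("top0",ht),("side0",hs)):
    g=cv2.cvtColor(cv2.imread("pics/"+f+".png"),cv2.COLOR_BGR2GRAY); x,y=np.round(c).astype(int); print(g[y-6:y+7,x-6:x+7])
print("hole",tri(hs,ht),onz("top",ht,.084),onz("side",hs,.084))
C=[onz("top",T(u),.084)[:2] for u in((365,68),(68,272),(250,537),(555,330))]
for i in range(4):
    d=C[(i+1)%4]-C[i]; print("edge",i,C[i],np.linalg.norm(d),np.degrees(np.arctan2(d[1],d[0])))
b=[onz("top",T(u),.036)[:2] for u in((408,567),(538,470))]; d=b[1]-b[0];print("bar",b,np.linalg.norm(d),np.degrees(np.arctan2(d[1],d[0])))
Sc=[onz("side",S(u),.084)[:2] for u in((145,295),(357,355),(280,498),(52,435))]
for i in range(4):
    d=Sc[(i+1)%4]-Sc[i]; print("sedge",i,Sc[i],np.linalg.norm(d),np.degrees(np.arctan2(d[1],d[0])))
B=[onz("top",T2(u),.065)[:2] for u in((68,133),(275,170),(264,245),(56,206))]
for i in range(4):
    d=B[(i+1)%4]-B[i]; print("block",i,B[i],np.linalg.norm(d),np.degrees(np.arctan2(d[1],d[0])))
print("block c",np.mean(B,0))
J=[onz("top",T2(u),.024)[:2] for u in((355,110),(760,102),(772,252),(362,262))]
for i in range(4):
    d=J[(i+1)%4]-J[i]; print("job",i,J[i],np.linalg.norm(d),np.degrees(np.arctan2(d[1],d[0])))
print("job c",np.mean(J,0))
for n,a in(("pin",(224,36)),("file",(208,14)),("pencil",(240,80))):print(n,onz("side",S(a),{"pin":.168,"file":.166,"pencil":.146}[n]))
crop("top0",285-42,235,333,270,9,"t3"); crop("side0",270,155,350,260,6,"s3")
E
```

```text
[[151 152 151 152 154 154 154 154 156 156 154 152 152]
 [151 151 151 152 153 157 156 155 155 155 154 154 154]
 [152 151 152 155 163 171 172 161 164 149 152 153 155]
 [150 150 154 167 173 165 159 153 169 157 153 154 155]
 [153 152 165 174 150 125 114 118 146 173 164 156 155]
 [153 155 172 157 107  90  92  92 117 172 174 157 156]
 [152 156 167 115  70  72  88  91 104 159 180 151 156]
 [150 153 158 109  43  58  89  91 107 161 171 148 153]
 [150 151 163 153  90  80  92  98 126 174 168 154 155]
 [149 152 165 176 155 133 121 132 159 168 161 154 154]
 [149 151 156 168 173 168 168 175 173 157 155 154 154]
 [151 154 152 154 159 168 172 177 161 154 153 153 155]
 [154 153 152 152 153 156 155 155 154 156 153 155 153]]
[[160 159 158 158 161 160 160 158 159 157 158 162 161]
 [160 162 158 161 154 158 163 159 161 157 161 160 158]
 [162 160 163 166 161 172 179 171 171 165 163 159 159]
 [161 166 174 176 168 179 178 169 171 173 172 163 161]
 [160 172 177 173 150 148 144 128 139 162 176 173 162]
 [163 170 174 152 129 111 106 101 102 127 163 172 166]
 [170 176 164 137 109  86  75  73  74  90 151 178 171]
[... 978 characters left out ...]

sedge 3 [0.739  0.2766] 0.15982587428606482 -144.0208193130762
block 0 [0.4549 0.0623] 0.12968799355951666 -99.94311989638892
block 1 [ 0.4325 -0.0654] 0.046375451771744236 171.22598825508513
block 2 [ 0.3867 -0.0583] 0.1296511024098704 79.60876338958003
block 3 [0.4101 0.0692] 0.04536253274030249 -8.696286404423372
block c [0.421 0.002]
job 0 [ 0.4738 -0.1204] 0.2623774473905117 -88.66243738547509
job 1 [ 0.4799 -0.3827] 0.0960932093813758 -178.3070769115943
job 2 [ 0.3838 -0.3855] 0.26217657390040655 91.51777685862508
job 3 [ 0.3769 -0.1234] 0.0969192787211151 1.8094144009730195
job c [ 0.4286 -0.253 ]
pin [0.4217 0.0001 0.168 ]
file [ 0.412  -0.0432  0.166 ]
pencil [0.43   0.0404 0.146 ]
```

View pics/t3.png

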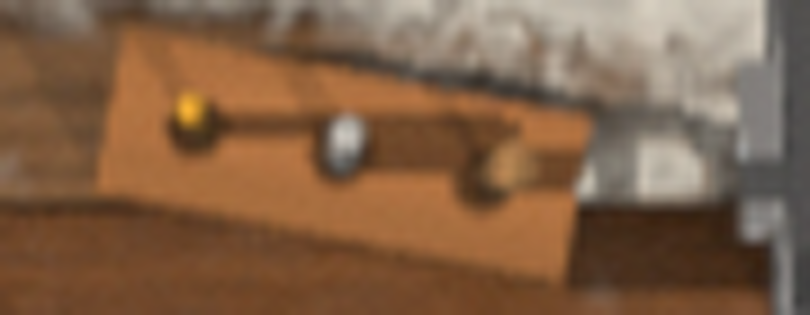

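View pics/s3.png

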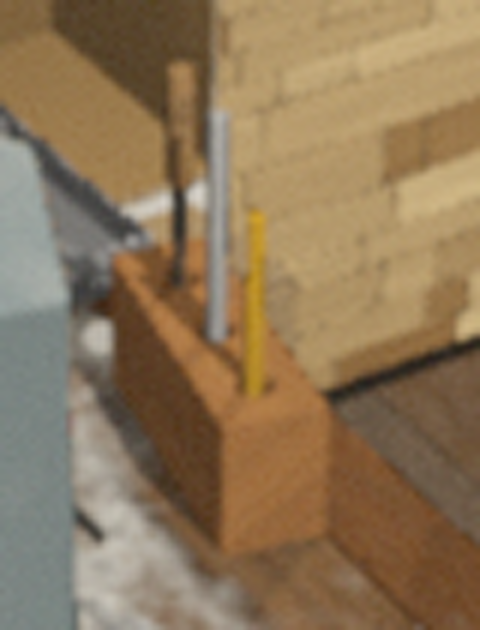

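```bash
cat >> h.py <<'E'
np.set_printoptions(precision=4,suppress=True)
def Rpsi(deg):
    a=np.radians(deg); y=np.array([np.cos(a),np.sin(a),0]); z=np.array([0,0,-1.]); return np.stack([np.cross(y,z),y,z],1)
YU=36.2; ux=np.array([np.cos(np.radians(YU)),np.sin(np.radians(YU)),0]); uy=np.array([-ux[1],ux[0],0])
YB=-10.2; YJ=1.6
E
python3 - <<'E'
from h import *
T3=lambda u:full(u,(243,235),9); S3=lambda u:full(u,(270,155),6)
for n,s,t,z in (("pin",(219,115),(348,127),.168),("file",(181,68),(512,165),.166),("pencil",(257,214),(191,110),.146)):
    print(n,tri(S3(s),T3(t)),onz("top",T3(t),z),onz("side",S3(s),z))
print("pinbase side",onz("side",S3((216,338)),.065))
mc=lambda p:np.array(p)
bar=np.array([.5197,.2236,.036])
poses=dict(pin=((.4215,.0005,.13),YB),hole=((.6,.283,.165),None),pull=(bar-ux*.03,YU),lens=(bar-ux*.109+ux*.094+[0,0,.004],YU+90),bay=((.4267,-.1835,.03),90+YJ),up=((.43,0,.3),YB))
for n,(p,y) in poses.items():
    for psi in ([y,y+180] if y is not None else range(-180,180,30)):
        q=robot.ik(p,Rpsi(psi)); print(n,p,psi,q)
E
```

```text
pin (array([0.4226, 0.0028, 0.1691]), np.float64(0.0002903194939146633)) [0.4225 0.0028 0.168 ] [0.4217 0.0012 0.168 ]
file (array([ 0.414 , -0.0381,  0.1668]), np.float64(0.0015592202264149114)) [ 0.4134 -0.0378  0.166 ] [ 0.4139 -0.0398  0.166 ]
pencil (array([0.4287, 0.0417, 0.1468]), np.float64(0.0018056971336128905)) [0.428  0.0422 0.146 ] [0.4287 0.0402 0.146 ]
pinbase side [0.4251 0.0063 0.065 ]
pin (0.4215, 0.0005, 0.13) -10.2 [-0.7739  0.1527  0.7632  2.1707 -0.1386  0.8649 -0.1044]
pin (0.4215, 0.0005, 0.13) 169.8 [ 0.8976  0.2635 -1.0786  2.1252  0.2947  0.911   2.6134]
hole (0.6, 0.283, 0.165) -180 [-0.3967  0.5092 -0.1277  1.5278  0.0694  1.1091  2.6022]
hole (0.6, 0.283, 0.165) -150 [-1.1591  0.7567  1.081   1.5559 -0.6914  1.2534 -2.5861]
hole (0.6, 0.283, 0.165) -120 [-1.1591  0.7567  1.081   1.5559 -0.6914  1.2534 -2.0625]
hole (0.6, 0.283, 0.165) -90 [-0.9343  0.5836  0.6572  1.5486 -0.3796  1.14   -1.7679]
hole (0.6, 0.283, 0.165) -60 [-0.8832  0.5638  0.5763  1.5468 -0.328   1.129  -1.2835]
hole (0.6, 0.283, 0.165) -30 [-0.8517  0.5534  0.5277  1.5456 -0.2979  1.1
[... 543 characters left out ...]
0.2059 0.036 ] 36.2 [-0.7415  0.484   0.3604  1.9628 -0.2467  0.7369  0.3967]
pull [0.4955 0.2059 0.036 ] 216.2 [-1.2428  0.76    1.0807  1.9771 -0.8465  0.9468 -2.2325]
lens [0.5076 0.2147 0.04  ] 126.2 [-0.4855  0.4754  0.0366  1.9161 -0.0246  0.7506  1.7677]
lens [0.5076 0.2147 0.04  ] 306.2 [-0.8643  0.5276  0.5187  1.9289 -0.3636  0.778  -1.0804]
bay (0.4267, -0.1835, 0.03) 91.6 [-0.329   0.4954  0.8128  2.1475 -0.553   0.7172  2.4539]
bay (0.4267, -0.1835, 0.03) 271.6 [-0.2743  0.469   0.7401  2.1461 -0.4934  0.6992 -0.7431]
up (0.43, 0, 0.3) -10.2 [-0.8549 -0.0869  0.7442  1.9292  0.0615  1.2769 -0.3085]
up (0.43, 0, 0.3) 169.8 [-1.1903 -0.1504  1.0297  1.9342  0.1342  1.2878  2.7602]
```

Run:
```python
from h import *
robot.move_ptp([.33,.30,.28],Rpsi(20))
robot.move_ptp([.4218,.0018,.27],Rpsi(YB))
robot.gripper_to(.05)
s=robot.get_state(); print(s['time'],s['ee_pos'],s['qpos'])
im=grab("side","s10"); grab("top","t10"); crop("s10",180,60,400,290,2.6,"s10c")
```

```text
3.425 [0.4218 0.0018 0.27  ] [-0.8122 -0.0759  0.7056  1.9918  0.0526  1.2081 -0.3048]
```

View pics/s10c.png

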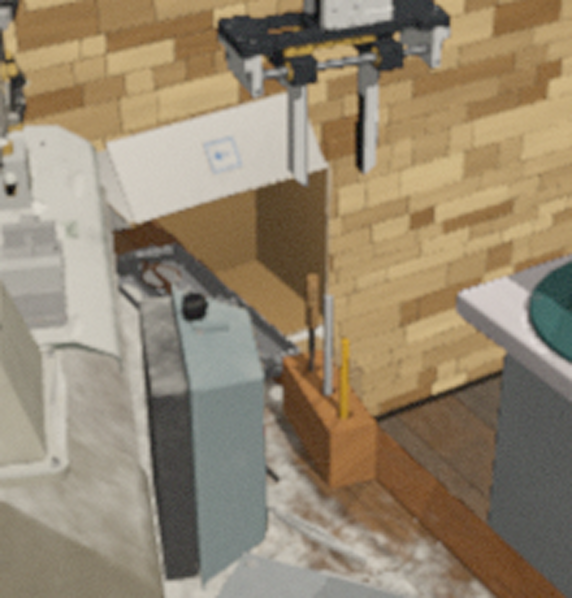

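The fingers stand above the pin, one each side: tips at about (299,180) and (366,170), pin top at (329,297) in the crop. I'll descend, grip and lift.

Run:
```python
from h import *
r=robot.move_linear([.4218,.0018,.13],velocity=.12,threshold=15); print(r)
robot.gripper_to(0.0)
s=robot.get_state(); print(s['time'],s['ee_pos'],s['opening'],s['force'])
robot.move_linear([.4218,.0018,.21],velocity=.12)
robot.move_linear([.4218,.0018,.245],velocity=.15)
s=robot.get_state(); print(s['time'],s['ee_pos'],s['opening'],s['force'])
grab("side","s11"); grab("top","t11"); crop("s11",230,60,400,260,3,"s11c")
```

```text
False
5.5667 [0.4218 0.0018 0.13  ] 0.007806812796050136 [-0.2466 -0.0938  0.5385]
6.7667 [0.4217 0.0019 0.2446] 0.00803344059808988 [-0.0267  0.1281 -0.8114]
```

View pics/s11c.png

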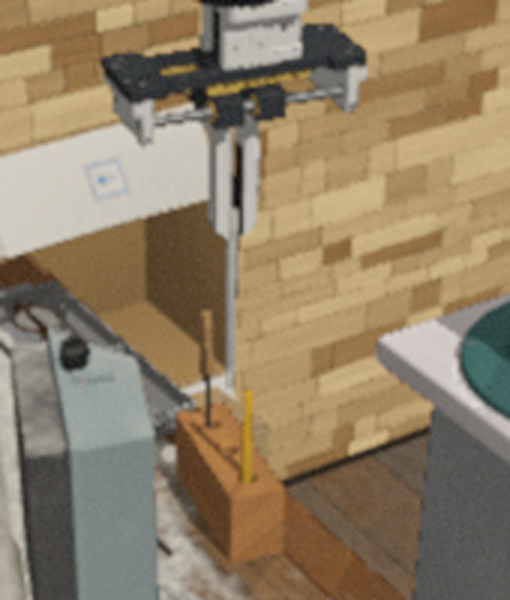

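Pin held upright (fingertips about (235,235), pin down to (230,390)); the pencil and file are still in place. Next I'll carry it round to the hole.

Run:
```python
from h import *
robot.move_linear([.4218,.0018,.31],velocity=.2)
robot.move_ptp([.44,.22,.31],Rpsi(50))
robot.move_ptp([.5999,.283,.25],Rpsi(60))
robot.move_linear([.5999,.283,.214],velocity=.1)
s=robot.get_state(); print(s['time'],s['ee_pos'],s['opening'],s['force'])
grab("side","s12"); grab("top","t12"); crop("s12",250,200,370,320,5,"s12c"); crop("t12",110,110,230,230,5,"t12c")
```

```text
9.4917 [0.5998 0.283  0.2146] 0.007926714572699724 [0.7313 0.107  0.1575]
```

View pics/s12c.png

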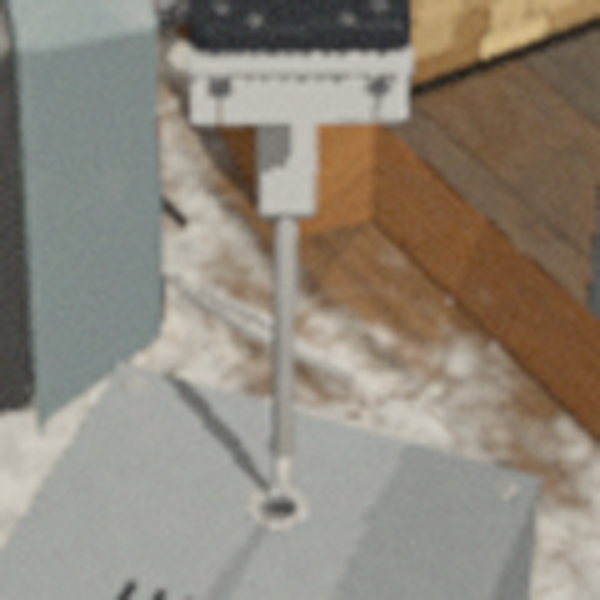

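View pics/t12c.png

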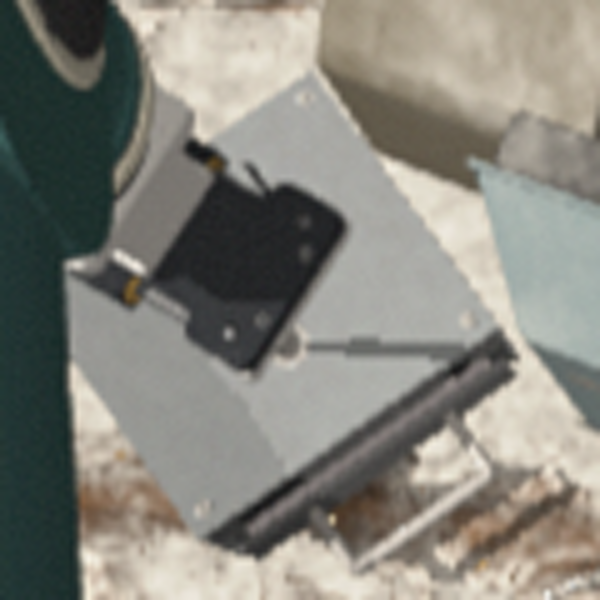

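Run:
```python
from h import *
f=lambda p:((proj("side",p)-[250,200]+.5)*5-.5)
for z in (.195,.15,.12,.0945,.084): print(z,f([.5998,.283,z]))
g=cv2.cvtColor(cv2.imread("pics/s12.png"),cv2.COLOR_BGR2GRAY)
print(g[285:310,299:317])
```

```text
0.195 [282.0017 290.8648]
0.15 [280.7451 382.6463]
0.12 [279.9427 441.2565]
0.0945 [279.2816 489.5442]
0.084 [279.0148 509.0332]
[[162 166 166 163 165 144 130 151 153 151 164 169 163 165 166 164 165 165]
 [166 164 165 165 167 140 129 150 152 152 161 166 165 167 166 167 166 166]
 [167 166 165 167 159 131 130 151 153 154 162 169 169 164 166 168 168 167]
 [166 168 167 162 149 126 128 147 150 153 162 168 165 169 166 165 166 168]
 [156 166 167 164 150 121 132 147 152 152 160 167 165 165 165 166 166 167]
 [138 160 166 165 156 136 135 149 151 154 161 165 167 166 164 166 165 166]
 [113 148 165 166 165 146 151 170 171 164 164 164 166 162 163 164 166 167]
 [112 135 157 166 166 156 171 194 188 168 165 165 164 164 164 163 165 164]
 [111 115 148 165 165 154 172 196 188 168 164 166 163 163 164 164 165 163]
 [124 109 130 157 163 153 170 191 181 167 164 163 164 164 166 164 165 162]
 [151 126 111 135 155 151 163 186 178 164 163 166 168 165 164 167 166 164]
 [167 151 124 111 133 149 162 180 176 163 164 166 166 166 166 165 162 164]
 [165 166 148 127 125 160 171 176 180 172 169 162 164 163 167 164 163 1
[... 204 characters left out ...]
173 165 163 162 162 163]
 [174 182 170 141 112  91  79  78  77  98 158 183 175 163 165 163 165 161]
 [166 177 175 150 125 111 102 101  93 123 168 191 178 164 164 164 164 166]
 [155 167 179 162 146 140 140 136 150 166 179 186 175 164 163 162 165 161]
 [163 165 163 163 163 175 175 172 182 178 170 168 162 163 162 162 161 162]
 [164 160 149 150 158 179 182 177 178 168 159 163 161 163 164 163 162 164]
 [162 154 145 145 152 161 158 162 165 164 163 165 163 165 166 164 165 165]
 [158 146 145 152 160 160 163 159 160 163 163 164 164 165 164 163 164 164]
 [153 149 146 157 162 163 163 161 163 166 164 165 164 165 165 167 163 165]
 [148 147 152 161 162 163 164 164 163 164 165 163 164 162 165 164 161 161]]
```

Run:
```python
from h import *
r=P("side")[1][0]; print(r)
d=-.0015*r; x,y=.5999+d[0],.283+d[1]; print(x,y)
robot.move_linear([x,y,.185],velocity=.06,threshold=6)
s=robot.get_state(); print(s['time'],s['ee_pos'],s['force'],s['moment'])
grab("side","s13"); crop("s13",250,200,370,320,5,"s13c")
```

```text
[-0.8705  0.4916 -0.0238]
0.6012057476058571 0.28226260741537057
10.225 [0.6013 0.2822 0.185 ] [ 0.4573  0.8252 -0.6864] [-0.0012 -0.0786  0.0147]
```

View pics/s13c.png

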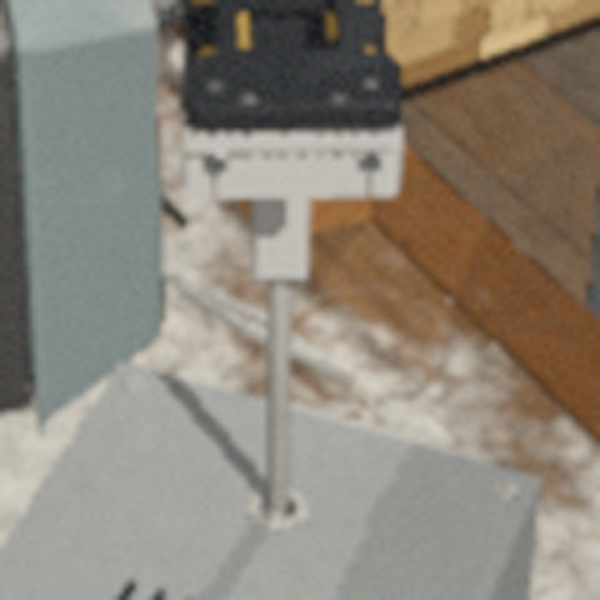

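The pin has entered the hole: it meets the eyelet at about (278,508), with no contact force. I'll press on.

Run:
```python
from h import *
p=robot.get_state()['ee_pos']
r=robot.move_linear([p[0],p[1],.1618],velocity=.03,threshold=18)
s=robot.get_state(); print(r,s['time'],s['ee_pos'],s['force'],s['opening'])
grab("side","s14"); grab("top","t14");  crop("t14",110,110,230,230,5,"t14c")
```

```text
False 11.2 [0.6015 0.2821 0.1618] [-1.568  -0.8931  6.0731] 0.00822089983685634
```

View pics/t14c.png

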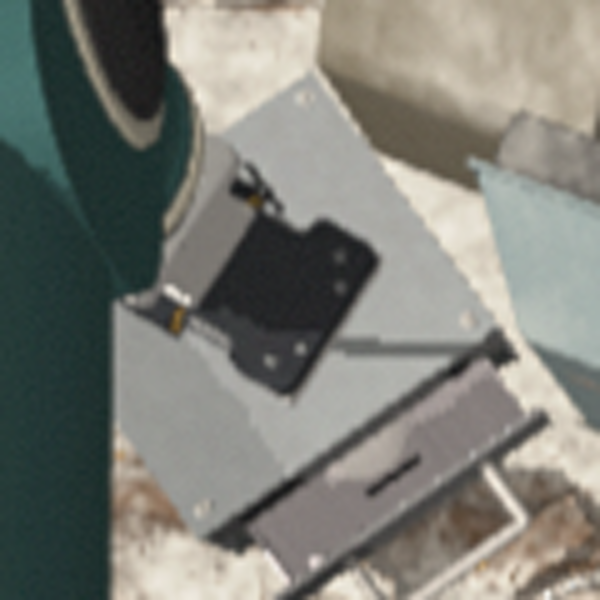

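The latch tripped and the tray has sprung out. Its bar is now around (470,560) in the crop. I'll withdraw the pin and return it to its own hole, the only empty one.

Run:
```python
from h import *
p=robot.get_state()['ee_pos']
robot.move_linear([p[0],p[1],.225],velocity=.1)
robot.move_linear([p[0]-.03,p[1]-.01,.31],velocity=.25)
robot.move_ptp([.44,.22,.32],Rpsi(50))
robot.move_ptp([.4218,.0018,.31],Rpsi(YB))
robot.move_linear([.4218,.0018,.205],velocity=.15)
s=robot.get_state(); print(s['time'],s['ee_pos'],s['force'],s['opening'])
grab("side","s15"); grab("top","t15");  crop("s15",260,130,360,250,5,"s15c"); crop("t15",240,200,340,300,6,"t15c")
print([ (proj("side",[.4218,.0018,z])-[260,130]+.5)*5-.5 for z in (.186,.13,.085,.065)])
```

```text
14.9583 [0.4222 0.002  0.2055] [ 0.5707 -0.3553 -0.7086] 0.007784557038158677
[array([233.4149, 188.4321]), array([232.1556, 289.1529]), array([231.1885, 366.5064]), array([230.7708, 399.9148])]
```

View pics/s15c.png

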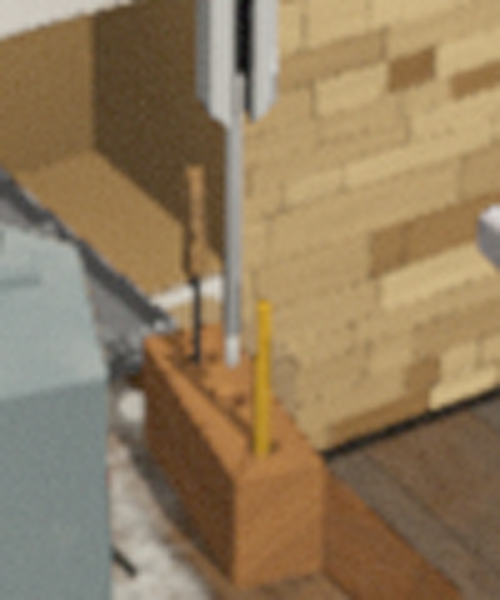

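View pics/t15c.png

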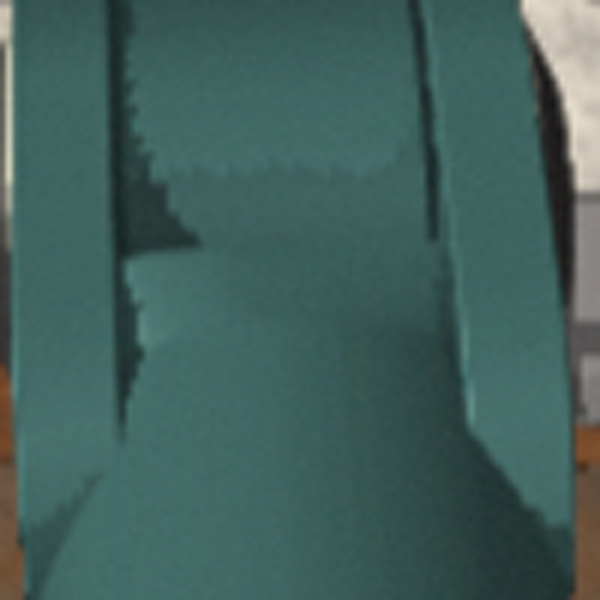

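The pin hangs straight, with its tip at (233,366) against a predicted (231,366). I'll lower it into the hole with contact sensing.

Run:
```python
from h import *
r=robot.move_linear([.4218,.0018,.1305],velocity=.08,threshold=6)
s=robot.get_state(); print(r,s['time'],s['ee_pos'],s['force'],s['opening'])
if s['ee_pos'][2]<.137:
    robot.gripper_to(.05); robot.move_linear([.4218,.0018,.27],velocity=.15)
    robot.move_ptp([.43,.17,.25],Rpsi(YU))
    grab("side","s16"); grab("top","t16"); crop("s16",240,130,360,250,5,"s16c"); crop("t16",120,110,320,270,4,"t16c")
    print(robot.get_state()['time'])
```

```text
True 16.025 [0.4217 0.0015 0.1299] [0.0403 0.3661 6.7768] 0.007390017156190751
18.7417
```

View pics/s16c.png

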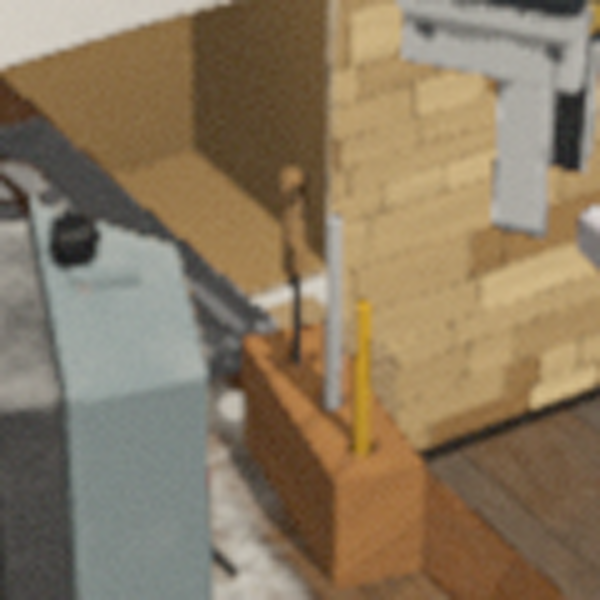

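View pics/t16c.png

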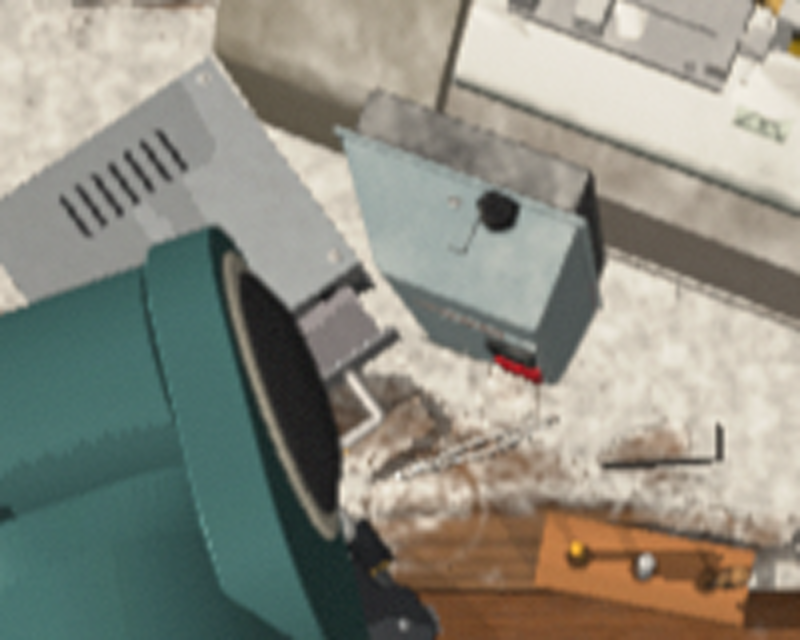

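Run:
```python
from h import *
o=[]
for f in("side0","s10","s11","s15","s16"):
    im=cv2.imread(f"pics/{f}.png")[150:215,285:325]; o.append(cv2.resize(im,None,fx=4,fy=4,interpolation=cv2.INTER_CUBIC))
cv2.imwrite("pics/cmp.png",np.hstack(o))
o=[]
for f in("top0","t16"):
    im=cv2.imread(f"pics/{f}.png")[230:275,245:330]; o.append(cv2.resize(im,None,fx=6,fy=6,interpolation=cv2.INTER_CUBIC))
cv2.imwrite("pics/cmpt.png",np.vstack(o))
```

```text
(no output)
```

View pics/cmp.png

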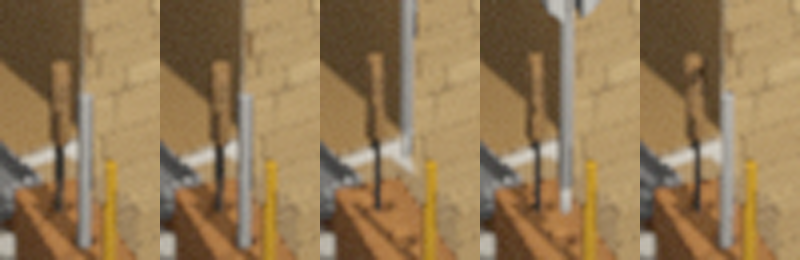

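View pics/cmpt.png

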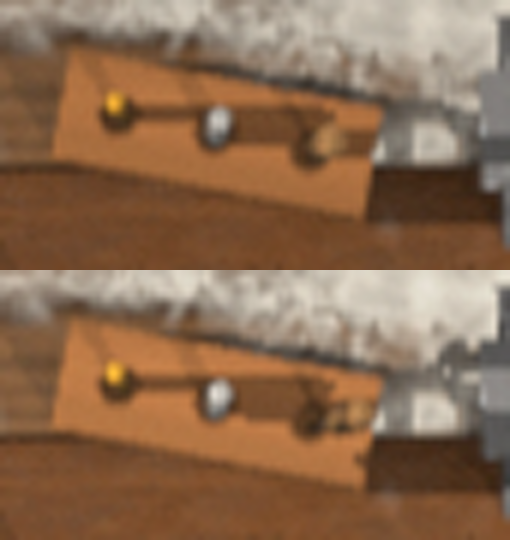

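Run:
```python
from h import *
im=lambda f,x0,y0,x1,y1,s:cv2.resize(cv2.imread(f"pics/{f}.png")[y0:y1,x0:x1],None,fx=s,fy=s,interpolation=cv2.INTER_CUBIC)
cv2.imwrite("pics/z1.png",np.hstack([im("side0",285,155,315,215,10),im("s16",285,155,315,215,10)]))
cv2.imwrite("pics/z2.png",np.vstack([im("top0",285,240,325,270,12),im("t16",285,240,325,270,12)])[:,:])
```

```text
(no output)
```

View pics/z1.png

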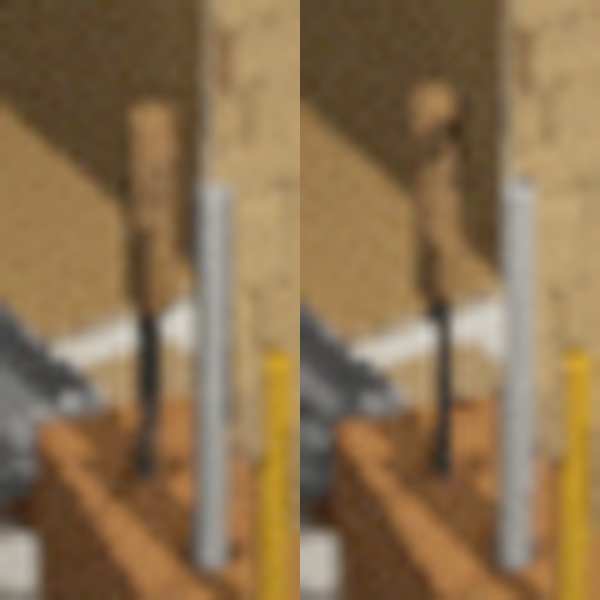

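View pics/z2.png

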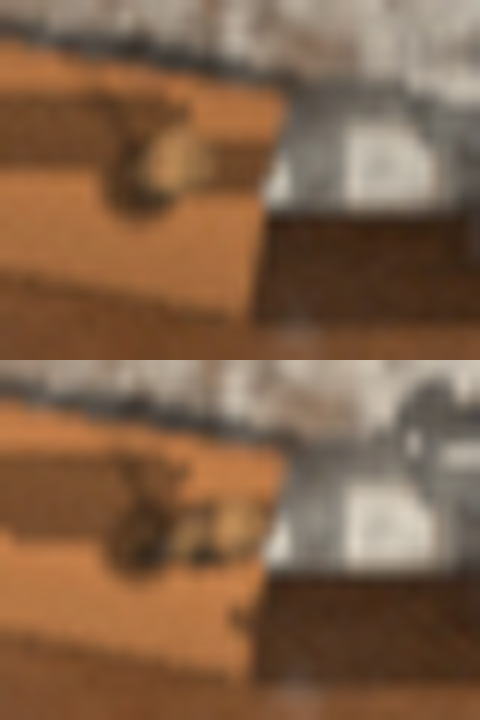

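Run:
```python
from h import *
a=onz("top",full((538,470),(100,110),5),.036);b=onz("top",full((523,520),(110,110),5),.036);c=onz("top",full((378,412),(120,110),4),.036)
for p in(b,c): d=p-a; print(p,d@ux,d@uy)
crop("t14",110,170,240,240,6,"t14d")
```

```text
[0.519  0.1727 0.036 ] -0.031810144417783334 0.0002461521083222637
[0.5216 0.1729 0.036 ] -0.02962821644433993 -0.0010323379831496688
```

View pics/t14d.png

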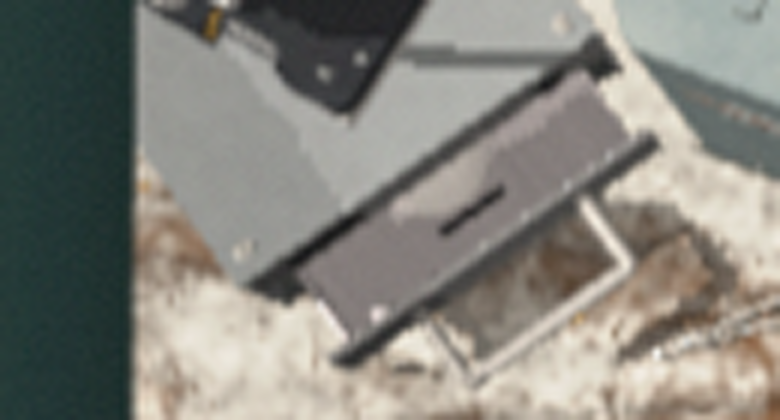

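Run:
```python
from h import *
e=[onz("top",full(u,(110,170),6),.036) for u in((475,378),(632,262))]; d=e[1]-e[0]
m=(e[0]+e[1])/2; print(m,np.linalg.norm(d),np.degrees(np.arctan2(d[1],d[0]))+90)
robot.gripper_to(.032)
robot.move_ptp(m+[0,0,.09],Rpsi(YU))
r=robot.move_linear(m+[0,0,.0],velocity=.12,threshold=8); print(r)
robot.gripper_to(0)
s=robot.get_state(); print(s['time'],s['ee_pos'],s['force'],s['opening'])
p=s['ee_pos']
r=robot.move_linear(p-ux*.083,velocity=.1,threshold=12)
s=robot.get_state(); print(r,s['time'],s['ee_pos'],(s['ee_pos']-p)@ux,s['force'],s['opening'])
```

```text
[0.4951 0.2033 0.036 ] 0.08184690056199079 37.470305487157525
False
21.5583 [0.495  0.2034 0.036 ] [ 1.1576 -0.408   0.8425] 0.0005458467729508779
False 22.5417 [0.4285 0.1547 0.0361] -0.08239642972777414 [ 0.303   0.0694 -0.2789] 0.0006510565222866712
```

The opening read 0.5 mm, so the bar was not gripped. I'll look.

Run:
```python
from h import *
robot.move_linear([.4285,.1547,.1],velocity=.15)
grab("top","t17"); grab("side","s17"); crop("t17",100,100,260,240,4.5,"t17c")
```

```text
(no output)
```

View pics/t17c.png

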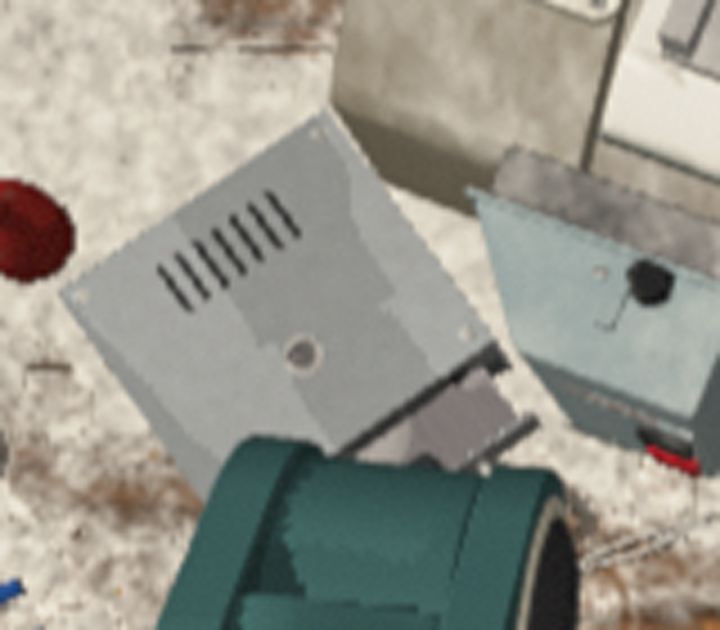

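View pics/s17.png

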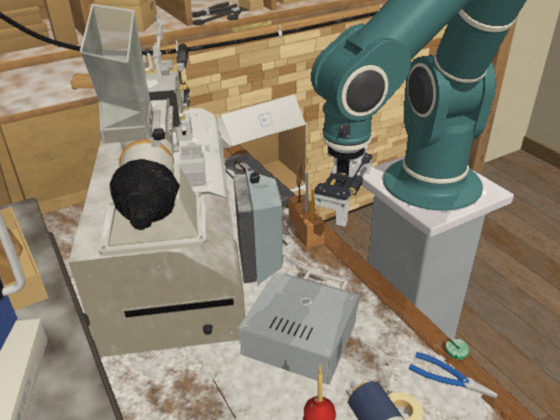

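Run:
```python
from h import *
crop("s17",280,150,380,290,4.2,"s17c")
e=[(475,378),(632,262)]
for u in e: 
  for z in(.036,.02,.05): p=onz("top",full(u,(110,170),6),z); print(u,z,p,(proj("side",p)-[280,150]+.5)*4.2-.5)
```

```text
(475, 378) 0.036 [0.4702 0.2358 0.036 ] [273.4087 554.2454]
(475, 378) 0.02 [0.4717 0.2391 0.02  ] [273.0723 581.991 ]
(475, 378) 0.05 [0.4688 0.233  0.05  ] [273.7061 529.7181]
(632, 262) 0.036 [0.52   0.1709 0.036 ] [122.5844 514.4773]
(632, 262) 0.02 [0.5222 0.1732 0.02  ] [120.9001 541.2282]
(632, 262) 0.05 [0.518  0.1689 0.05  ] [124.074  490.8201]
```

View pics/s17c.png

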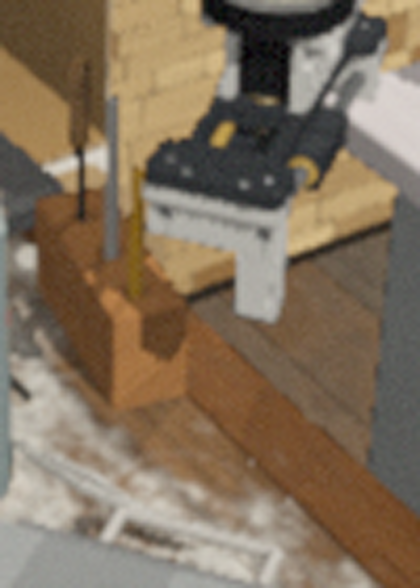

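Run:
```python
from h import *
print((proj("side",[.4285,.1547,.081])-[280,150]+.5)*4.2-.5)
m=np.array([.4951,.2033,.036])
robot.gripper_to(.032)
robot.move_linear(m+[0,0,.06],velocity=.2)
grab("side","s18a")
robot.move_linear(m,velocity=.12,threshold=8)
s=robot.get_state(); print(s['time'],s['ee_pos'],s['force'],s['opening'],s['tool_rot'][:,1])
grab("side","s18b"); grab("top","t18b")
o=[cv2.resize(cv2.imread(f"pics/{f}.png")[200:320,280:370],None,fx=4,fy=4,interpolation=cv2.INTER_CUBIC) for f in("s18a","s18b")]
cv2.imwrite("pics/s18.png",np.hstack(o)); crop("t18b",100,100,260,240,4.5,"t18c")
```

```text
[252.8003 373.9457]
25.1583 [0.4953 0.2031 0.0364] [-0.4054 -0.4085  0.9115] 0.03199997554021591 [0.8072 0.5903 0.0003]
```

View pics/s18.png

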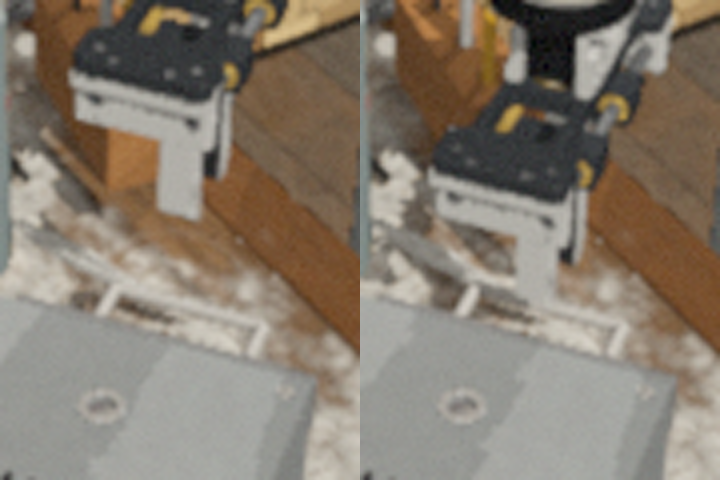

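View pics/t18c.png

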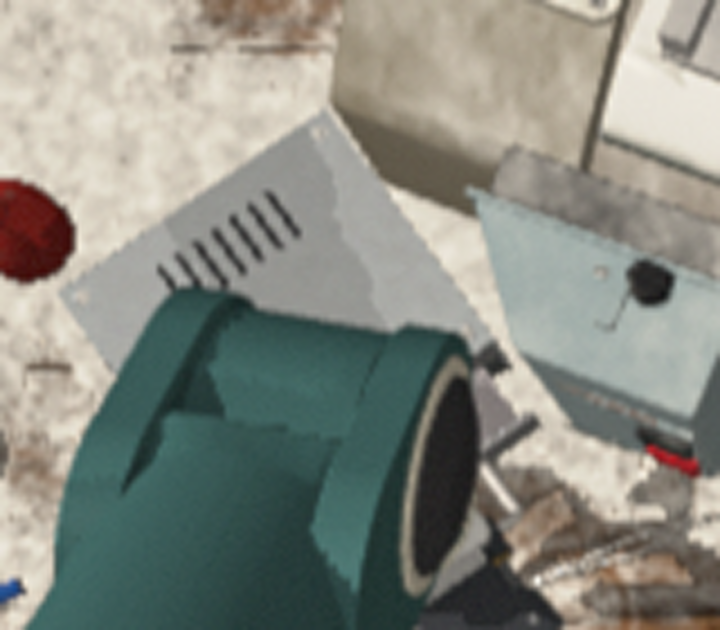

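Run:
```python
from h import *
c=np.array([.4218,.0018,0]);yv=Rpsi(YB)[:,1]
for z in(.251,.27,.285,.29):
    print(z,[(proj("side",c+[0,0,z]+s*.031*yv)-[180,60]+.5)*2.6-.5 for s in(1,-1)])
c=np.array([.4953,.2031,0])
for z in(.017,.036,.05,.055,.06): print(z,(proj("side",c+[0,0,z]+.022*ux)-[280,200]+.5)*4-.5)
```

```text
0.251 [array([296.5838, 221.886 ]), array([362.8669, 209.1471])]
0.27 [array([296.5255, 202.2773]), array([363.4061, 189.6775])]
0.285 [array([296.4786, 186.5423]), array([363.8387, 174.0572])]
0.29 [array([296.4629, 181.2464]), array([363.9843, 168.8007])]
0.017 [172.0622 360.2623]
0.036 [173.0634 334.4072]
0.05 [173.8134 315.0403]
0.055 [174.0838 308.0574]
0.06 [174.3556 301.0393]
```

The fingertips appear in the side view about 20 mm behind the reported TCP (in both s10 and s18), not 19 mm ahead of it. The real tool is therefore about 39 mm shorter than stated, which is why the fingers closed above the bar. I'll allow for that, using contact sensing.

```bash
cat >> h.py <<'E'
DZ=.039  # real grasp point is this much above the reported TCP (measured in side view)
E
python3 - <<'E'
from h import *
m=np.array([.4951,.2033,.036-DZ+.001])
r=robot.move_linear(m,velocity=.08,threshold=6)
s=robot.get_state(); print(r,s['time'],s['ee_pos'],s['force'])
robot.gripper_to(0)
s=robot.get_state(); print(s['time'],s['ee_pos'],s['force'],s['opening'])
grab("side","s19"); crop("s19",280,200,370,320,4,"s19c")
E
```

```text
False 25.8833 [ 0.4952  0.203  -0.0021] [ 0.6673  0.1085 -0.0178]
26.4083 [ 0.4952  0.2034 -0.0018] [-0.6199  0.4881  2.5552] 0.006910597348440919
```

View pics/s19c.png

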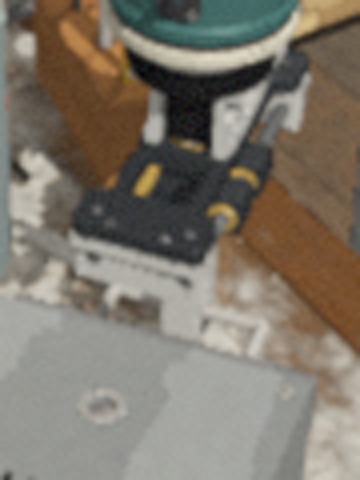

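The bar is gripped this time (opening 6.9 mm). I'll pull it out.

Run:
```python
from h import *
p=robot.get_state()['ee_pos']
r=robot.move_linear(p-ux*.083,velocity=.1,threshold=14)
s=robot.get_state(); print(r,s['time'],s['ee_pos'],(s['ee_pos']-p)@ux,s['force'],s['opening'])
robot.gripper_to(.034)
p=robot.get_state()['ee_pos']
robot.move_linear([p[0],p[1],.09],velocity=.2)
robot.move_ptp([.40,.0,.2],Rpsi(YU+60))
grab("side","s20"); grab("top","t20"); crop("t20",100,120,260,260,4.5,"t20c"); crop("s20",270,130,390,310,3.3,"s20c")
print(robot.get_state()['time'])
```

```text
True 27.2 [ 0.4326  0.1566 -0.0017] -0.07813236161578141 [ 3.6851  0.7248 -2.7342] 0.0069649759270909465
29.4833
```

View pics/t20c.png

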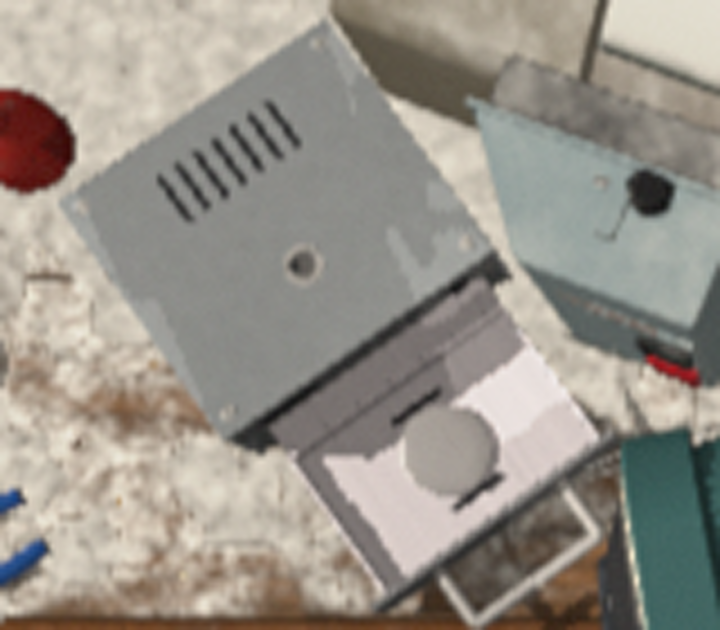

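View pics/s20c.png

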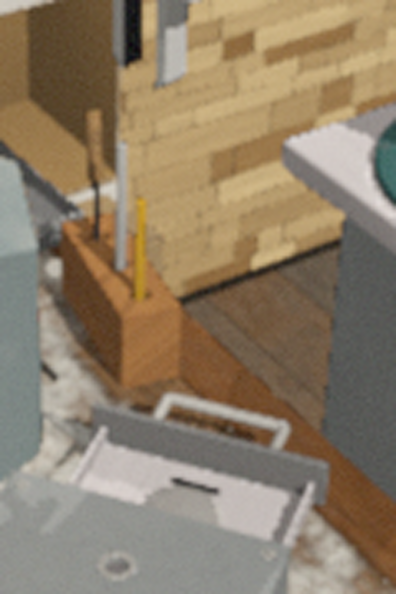

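Run:
```python
from h import *
im=cv2.imread("pics/t20.png")
g=cv2.cvtColor(im,cv2.COLOR_BGR2HSV); c=full((451,449),(100,120),4.5); print(c, g[int(c[1]),int(c[0])])
e=[onz("top",full(u,(100,120),4.5),.036) for u in((480,622),(600,530))]; m=(e[0]+e[1])/2; print("bar",m, np.linalg.norm(e[1]-e[0]), (m-[.5197,.2236,.036])@ux)
L=onz("top",c,.027); print("lens",L,"nest from bar",m+.094*ux)
ex=[full(u,(100,120),4.5) for u in((403,450),(498,450),(451,402),(451,496))]
print([onz("top",u,.027)[:2] for u in ex])
# side: back edge of lens farthest from side cam = top arc
print((proj("side",L+[0,0,-.0])-[270,130]+.5)*3.3-.5)
for z in (.010,.027,.04):
    a=np.linspace(0,2*np.pi,73); P0=onz("top",c,z); q=np.array([(proj("side",P0+.0265*np.array([np.cos(t),np.sin(t),0]))-[270,130]+.5)*3.3-.5 for t in a]); print(z,"side arc top",q[q[:,1].argmin()],q[:,0].min(),q[:,0].max())
crop("s20",310,240,380,310,8,"s20d")
```

```text
[199.8333 219.3889] [ 13  22 166]
bar [0.4325 0.1566 0.036 ] 0.08382723454621299 -0.10992745298246108
lens [0.5051 0.2104 0.027 ] nest from bar [0.5083 0.2122 0.036 ]
[array([0.5044, 0.2378]), array([0.5047, 0.1836]), array([0.5323, 0.2113]), array([0.4782, 0.2096])]
[180.6091 507.4708]
0.01 side arc top [177.0966 502.5776] 139.42973955371352 220.11367468997142
0.027 side arc top [177.9861 479.9992] 140.11428677581338 221.2730260575469
0.04 side arc top [178.6732 462.558 ] 140.64316916567046 222.16878136613326
```

View pics/s20d.png

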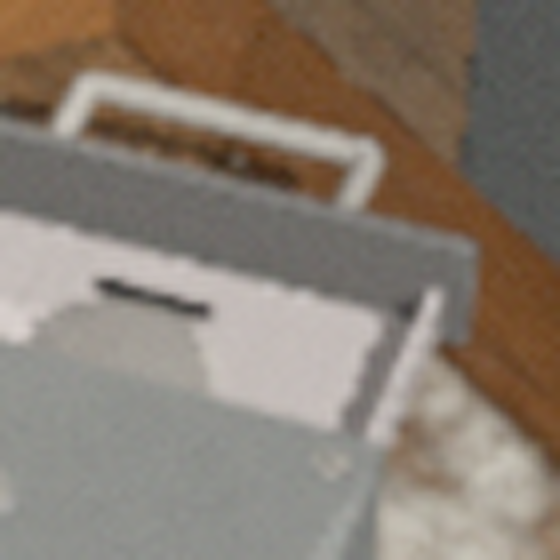

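Run:
```python
from h import *
for u in((97,325),(160,285),(62,315)): print("side base",onz("side",full(u,(220,160),2.6),0))
for u in((62,20),(150,60),(160,118),(90,130)): print("side top",onz("side",full(u,(220,160),2.6),.25))
for u in((430,340),(540,382),(600,300)): print("top base",onz("top",full(u,(120,110),4),0))
for u in((345,130),(590,222),(540,330),(380,270)): print("top top",onz("top",full(u,(120,110),4),.25), onz("top",full(u,(120,110),4),.2))
crop("side0",200,150,320,300,4,"box_s"); crop("top0",190,120,290,220,6,"box_t")
```

```text
side base [0.6198 0.1131 0.    ]
side base [0.5476 0.0966 0.    ]
side base [0.64   0.0864 0.    ]
side top [0.5917 0.022  0.25  ]
side top [0.5605 0.1115 0.25  ]
side top [0.5931 0.1833 0.25  ]
side top [0.6439 0.17   0.25  ]
top base [0.5752 0.1449 0.    ]
top base [0.5472 0.0715 0.    ]
top base [0.6029 0.0321 0.    ]
top top [0.641  0.1631 0.25  ] [0.6567 0.1716 0.2   ]
top top [0.592  0.0338 0.25  ] [0.6049 0.0349 0.2   ]
top top [0.5344 0.0593 0.25  ] [0.544  0.0618 0.2   ]
top top [0.5657 0.1428 0.25  ] [0.5771 0.1501 0.2   ]
```

View pics/box_s.png

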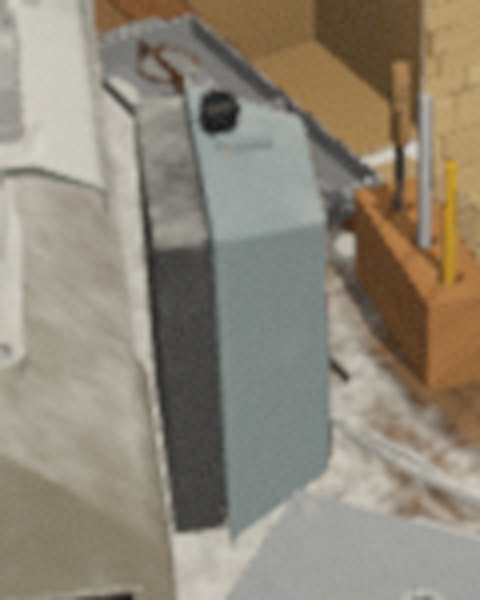

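View pics/box_t.png

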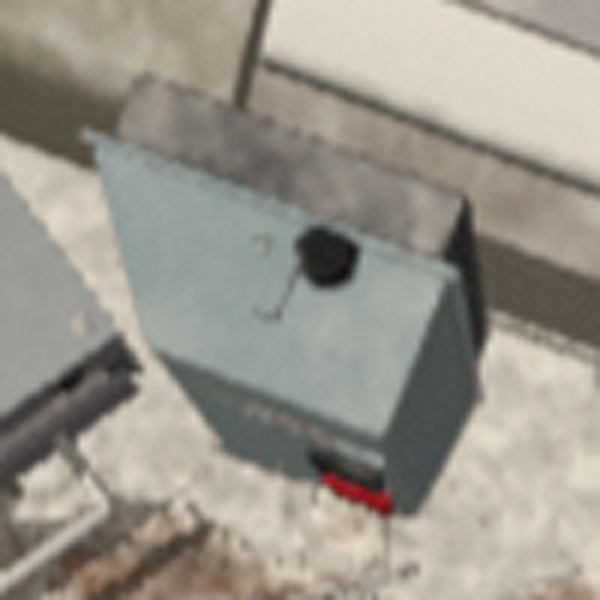

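Run:
```python
from h import *
L=np.array([.5055,.2108]); psi=-82
robot.gripper_to(.08)
robot.move_ptp([.43,.13,.2],Rpsi(psi))
robot.move_linear([L[0],L[1],.10],velocity=.2)
robot.move_linear([L[0],L[1],.016],velocity=.1,threshold=10)
r=robot.move_linear([L[0],L[1],-.006],velocity=.02,threshold=4)
s=robot.get_state(); print(r,s['time'],s['ee_pos'],s['force'],s['qpos'])
grab("top","t21"); grab("side","s21"); crop("t21",100,100,260,240,4.5,"t21c"); crop("s21",270,130,390,310,3.3,"s21c")
```

```text
True 35.6667 [0.5058 0.211  0.002 ] [-0.4686  0.7066  6.7812] [-1.0356  0.6738  0.7646  1.9567 -0.6623  0.7792 -1.3171]
```

View pics/t21c.png

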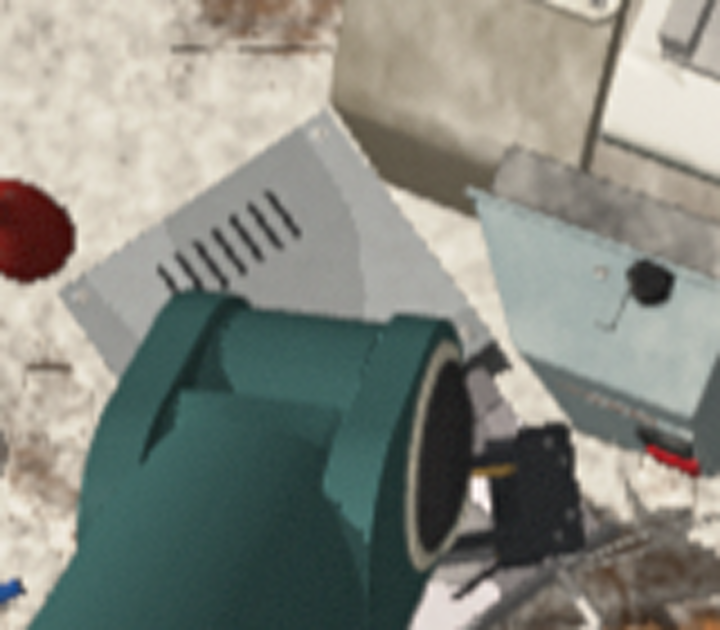

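View pics/s21c.png

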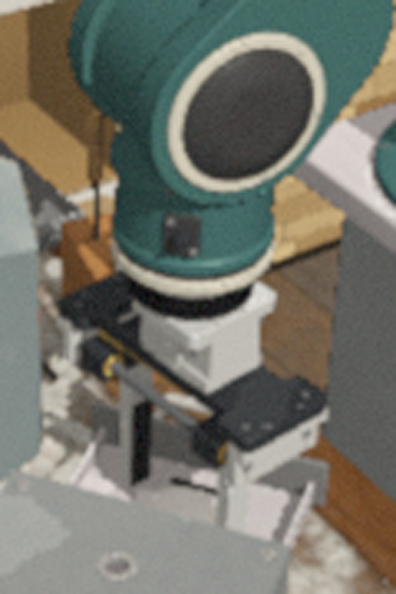

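Contact came at ee z = 0.002, so the tips are on the pan floor (tips at ee + 18 mm, consistent with the images). In s21c the fingers straddle the lens, at about (135,480) and (235,520). I'll raise 1.5 mm and grip.

Run:
```python
from h import *
p=robot.get_state()['ee_pos']
robot.move_linear([p[0],p[1],p[2]+.002],velocity=.03)
robot.gripper_to(.04)
s=robot.get_state(); print(s['time'],s['ee_pos'],s['force'],s['opening'])
robot.move_linear([p[0],p[1],.06],velocity=.08)
s=robot.get_state(); print(s['time'],s['ee_pos'],s['force'],s['opening'])
grab("side","s22"); crop("s22",270,130,390,310,3.3,"s22c")
```

```text
36.5833 [0.5057 0.211  0.0039] [-0.5888 -0.5493  0.2035] 0.05155974132813318
37.4333 [0.5055 0.211  0.0597] [-0.7964  0.945   0.0787] 0.05214792721362131
```

View pics/s22c.png

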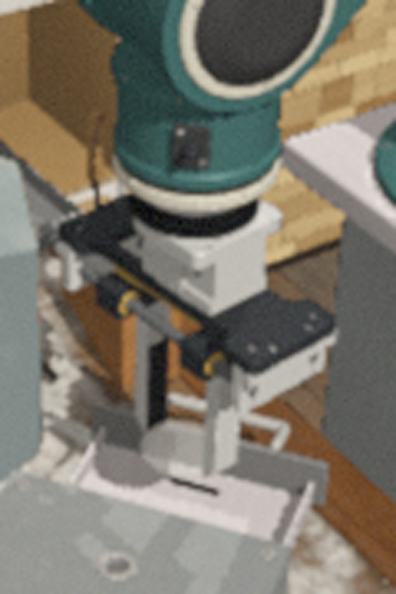

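The lens is held level at (190,450) in the crop. Next I'll carry it to the bay.

Run:
```python
from h import *
p=robot.get_state()['ee_pos']
robot.move_linear([p[0]-.02,p[1]-.01,.21],velocity=.25)
robot.move_ptp([.4267,-.1835,.21],Rpsi(-88.4))
robot.move_linear([.4267,-.1835,.035],velocity=.2,threshold=10)
s=robot.get_state(); print(s['time'],s['ee_pos'],s['force'],s['opening'])
grab("top","t23"); grab("side","s23"); crop("t23",300,190,460,310,4.5,"t23c"); crop("s23",200,80,360,260,3.3,"s23c")
```

```text
40.7167 [ 0.4272 -0.1836  0.0357] [0.7439 0.8569 0.1987] 0.05146500948166545
```

View pics/t23c.png

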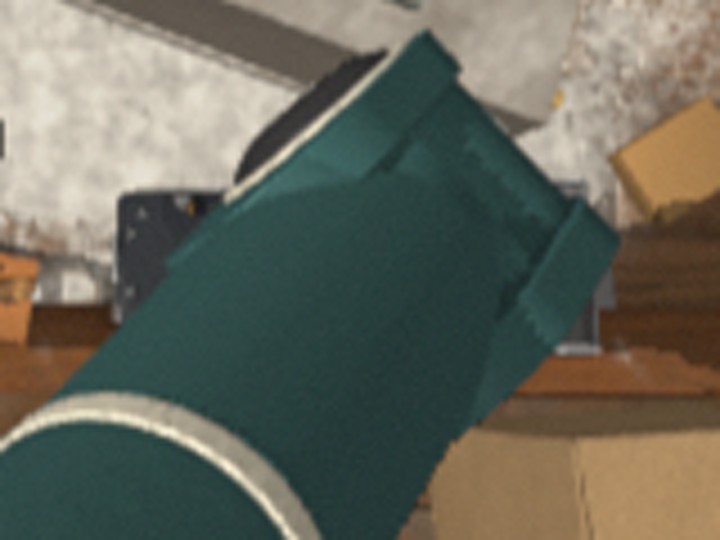

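View pics/s23c.png

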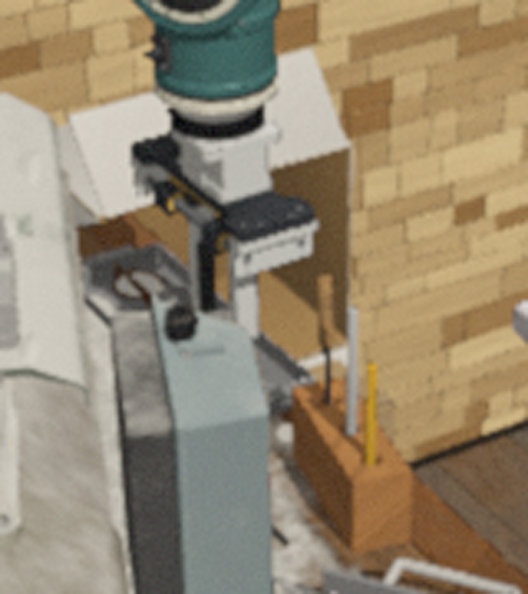

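The gripper is over the empty bay, with the file and the spectacles clear of it. I'll lower the lens.

Run:
```python
from h import *
r=robot.move_linear([.4267,-.1835,-.004],velocity=.08,threshold=6); print(r)
if not r: r=robot.move_linear([.4267,-.1835,-.0115],velocity=.02,threshold=3)
s=robot.get_state(); print(r,s['time'],s['ee_pos'],s['force'],s['opening'])
if s['ee_pos'][2]<-.007:
    robot.gripper_to(.068)
    p=robot.get_state()['ee_pos']
    robot.move_linear([p[0],p[1],.2],velocity=.2)
    robot.move_ptp([.40,.0,.25],Rpsi(-30))
    grab("top","t24"); grab("side","s24"); crop("t24",240,190,460,310,3.6,"t24c"); crop("s24",200,80,360,260,3.3,"s24c")
    print(robot.get_state()['time'])
```

```text
False
False 41.975 [ 0.4266 -0.1835 -0.0115] [-0.1688  0.16   -0.0763] 0.05178397857050924
44.675
```

View pics/t24c.png

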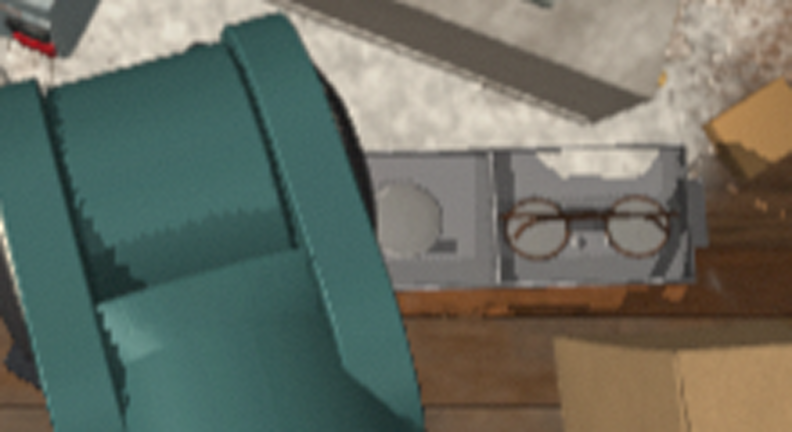

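View pics/s24c.png

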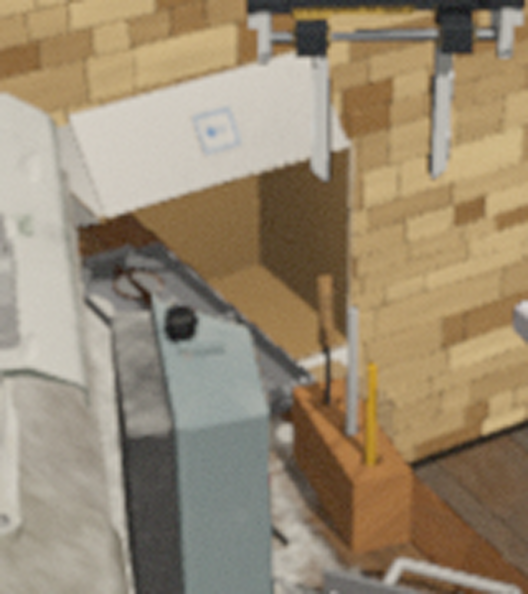

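The lens lies flat in the bay at (405,218), and the spectacles look unchanged. Last step is shutting the tray.

Run:
```python
from h import *
m=np.array([.4325,.1566,-.002])
robot.gripper_to(.032)
robot.move_ptp(m+[0,0,.11],Rpsi(YU))
r=robot.move_linear(m,velocity=.12,threshold=8)
robot.gripper_to(0)
s=robot.get_state(); print(r,s['time'],s['ee_pos'],s['force'],s['opening'])
p=s['ee_pos']
if s['opening']>.005:
    r=robot.move_linear(p+ux*.119,velocity=.07,threshold=24)
    s=robot.get_state(); print(r,s['time'],s['ee_pos'],(s['ee_pos']-p)@ux,(s['ee_pos']-p)@uy,s['force'],s['opening'])
```

```text
False 48.45 [ 0.4326  0.1568 -0.0019] [-0.7669  0.7385  2.9287] 0.006996141484232781
True 49.95 [ 0.5229  0.2244 -0.0021] 0.11280799722090595 0.001246942696892321 [-5.1958 -0.7887 13.2648] 0.0071590711713765435
```

Run:
```python
from h import *
robot.gripper_to(.03)
p=robot.get_state()['ee_pos']
robot.move_linear([p[0],p[1],.10],velocity=.12)
robot.move_ptp([.38,.22,.25],Rpsi(YU))
robot.move_ptp([.25,.5,.25],Rpsi(YU+30))
grab("top","t25"); grab("side","s25"); crop("t25",100,110,260,250,4.5,"t25c"); crop("t25",240,200,440,285,4,"t25d"); crop("s25",200,130,360,310,3.3,"s25c")
s=robot.get_state();print(s['time'],s['force'])
```

```text
53.8083 [ 0.6701 -0.6443  0.1434]
```

View pics/t25c.png

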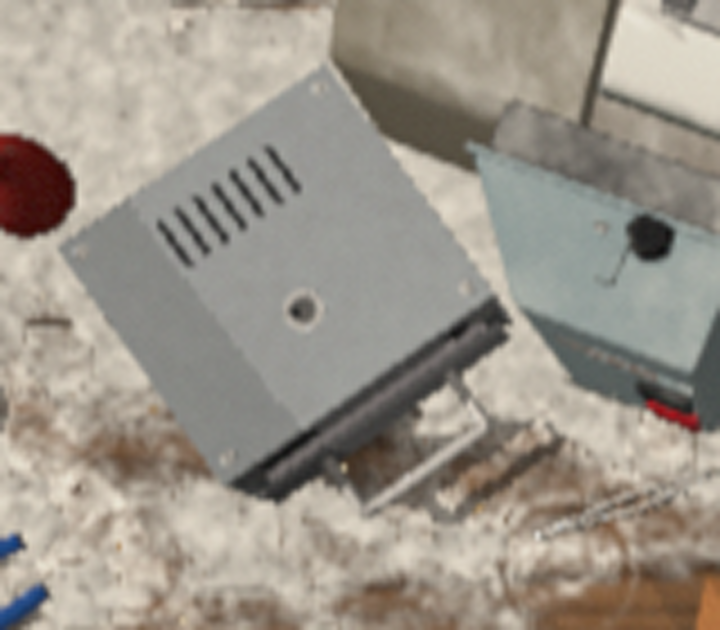

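View pics/t25d.png

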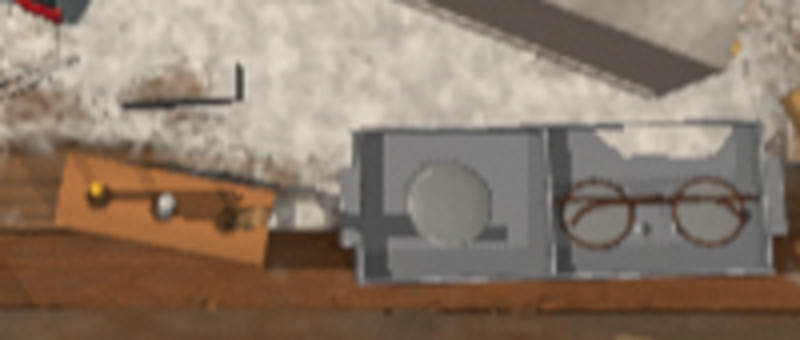

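View pics/s25c.png

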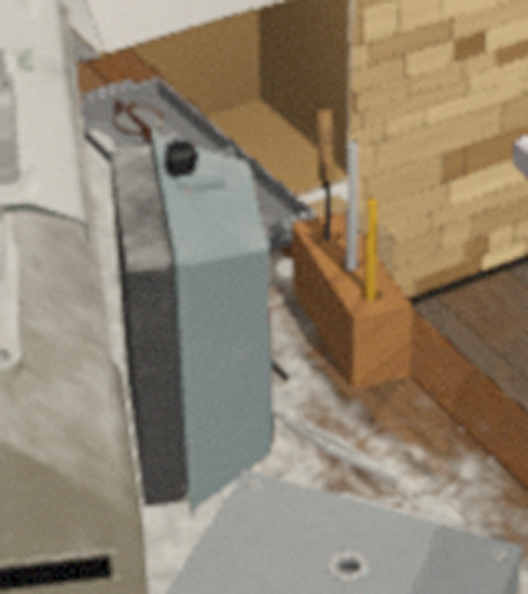

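Run:
```python
from h import *
robot.sign_off(); print(robot.get_state()['time'])
```

```text
the job is handed in; nothing more can be done
the job is handed in; nothing more can be done
```

The job is done and handed in at about 54 s on the robot's clock, with one blemish: the needle file now leans in its hole. The pin tripped the latch and went back into its own (middle) hole. I drew the tray fully out, laid the lens in the empty bay, and pushed the tray shut to its stop.

**Last checks (pictures after the tray was shut):**
- **Tray:** the bar pull is back where it started, to within about 1 pixel, so the tray held after I let go. I did not tug it to test the latch.
- **Lens:** it lies flat near the middle of its bay. No contact was felt before I let go, so it may have settled by 1–2 mm.
- **Spectacles and pencil:** both look unmoved.
- **Pin:** it stands upright in the block.

**What disagreed or went wrong:**
- **File:** it stood upright at the start. The pictures after I lifted the pin show it leaning; once the pin was back, its handle top was about 10 mm further towards -y. I felt no contact on the way down to the pin, so I don't know the cause. It is still in its hole, and I left it rather than risk nudging it.
- **Fingertips:** they stand about 18 mm behind the reported tool point, not 19 mm ahead as stated. My first grab at the bar therefore closed in the air above it. I measured the offset in the side view and confirmed it by touching the pan floor, and the later grasps allowed for it.

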